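# Snap the lid onto the leaning strip tub

### The job

The blister strips must be kept dry: put the blue lid on the white tub that leans in the easel and press it down until it is fully home all round, with all four grey catches snapped over its edge. Then let go, and leave everything else on the desk where it is.

Things in the scene. Friction and masses are not known exactly. Their poses are not given: they have to be found in the camera images.
- tub: white open storage tub with blister strips filed in it, held fixed in a steel sheet easel, leaning 30 degrees so that its mouth looks up and towards the robot. Origin: centre of its underside; x to its rear (higher) edge, y to its left, z along its axis out of the mouth. Rim 100 (x) by 140 mm (y), its top 78 mm above the origin; mouth opening 86 x 126 mm. Its place and heading vary.
- tub_mouth (a point): centre of the tub's mouth, level with the top of the rim; axes as tub. Four grey spring catches, one at the middle of each side, 26 mm wide, reach 28 mm above the rim and 15 mm outside it; each nose, 7 to 20 mm above the rim, overhangs it by 3 mm and slopes on top, so that the lid pushes it outwards. Loosely laid on, the lid stays 13 mm proud; about 15 N along the axis snaps it home.
- lid: blue lid of the tub, 100 (x) by 140 mm (y), 90 g, loose, lying right way up on the desk. Origin: centre of its underside; z out of its top. From below: tapered plug 16 mm deep (70 x 110 mm at the foot, 83 x 123 mm above), plate 6 mm thick (z 16 to 22 mm), grip rib. A half turn makes no difference. Home: plate on the rim, origin on the tub's axis 62 mm above the tub's origin, axes parallel.
- lid_grip (a point): middle of the lid's grip rib, 34 mm above the lid's origin, axes as lid; the rib runs along y: 16 mm wide (x), 74 mm long (y), 24 mm high (z 22 to 46 mm of the lid)
- catch_rear (a joint): grey spring catch on the tub's higher, far side: hinge angle in rad, 0 sprung in, about 0.06 when pushed out by the lid's edge; it springs back to 0 over the lid once that side is home
- catch_front (a joint): grey spring catch on the tub's lower, near side: hinge angle in rad, 0 sprung in, about 0.06 when pushed out by the lid's edge; it springs back to 0 over the lid once that side is home
- catch_left (a joint): grey spring catch on the tub's left (+y) side: hinge angle in rad, 0 sprung in, about 0.06 when pushed out by the lid's edge; it springs back to 0 over the lid once that side is home
- catch_right (a joint): grey spring catch on the tub's right (-y) side: hinge angle in rad, 0 sprung in, about 0.06 when pushed out by the lid's edge; it springs back to 0 over the lid once that side is home
- tray: the mint-green counting tray, 115 x 170 x 16 mm; a bystander
- spatula: the counting spatula with a dark red handle, 177 mm long, 8 mm high; a bystander
- green_pack: a white and green medicine pack, 40 x 78 x 35 mm; a bystander
- small_pack: a white medicine pack with blue and pink print, 52 x 92 x 26 mm; a bystander
- bottle: a white plastic bottle with ribbed white cap, 49 mm across, 88 mm tall; a bystander
- strip: a loose blister strip of red tablets lying flat, 40 x 96 x 6 mm; a bystander
Mind the look-alikes: they are no part of the job. Several things have the shape of the lid; the one meant has the colours described above.

How it is judged (in metres and radians):
At the end, for the whole second after the job is handed in: The lid lies on the tub's rim, released and at rest: no more than 2 mm above its home position, within 4 mm of the tub's axis each way, parallel to the rim within 2 degrees and square to it within 3, and all four catches have sprung back over its edge (each below 0.03 rad) (z of lid in the frame of tub between 0.059 and 0.064 m and x of lid in the frame of tub between -0.004 and 0.004 m and y of lid in the frame of tub between -0.004 and 0.004 m and angle between the z axis of lid and the z axis of tub, either way round below 0.035 rad and angle between the x axis of lid and the x axis of tub, either way round below 0.06 rad and value of joint each of catch_rear, catch_front, catch_left, catch_right below 0.03 rad and linear speed of lid below 0.02 m/s); the robot touches nothing.
It fails at once if a bystander on the desk was pushed more than 40 mm (distance of any of tray, spatula, green_pack, small_pack, bottle, strip from where it was at the start of the episode above 0.04 m).
It fails at once if the standing bottle was knocked over (angle between bottle's own z axis and vertical above 0.6 rad).
It also fails if it takes over 45 s, if anything falls off the work surface, if the arm or the gripper's body presses on something with over 40 N, if the wrist force passes 120 N, or if a joint passes its speed limit or range.

### The arm

A 7-joint arm with a two-finger parallel gripper is mounted at the origin on a cart in front of the work surface, level with it; the furniture and walls round the work are solid. World frame = base frame: x ahead of the robot, y to its left, z up, the work surface at z = 0. Lengths are in mm, angles in rad, forces in N, time in s.
With the tool pointing down it reaches from about 425 to 1025 mm from the base axis. Payload 3.6 kg.
Tool frame: the origin (TCP) lies midway between the tips of the shut fingers; the grasp point (between the pads) lies 19 mm behind it; z points along the fingers, y is the line along which they close (so a half turn about z gives the same grasp; the last joint's range is limited). The gripper opens to 85 mm and grips with 20 to 120 N. Pads are 22 mm wide; open, the fingers measure 114 mm over their backs; the gripper's body (76 mm by 85 mm) begins 54 mm behind the grasp point. The pads swing forward as they close: fully open they stand 13 mm farther back than shut.
Start: joints at [1.117, 0.591, 0.048, 1.609, -0.033, 0.943, -0.034], TCP at [255.943, -678.323, 231.302] pointing down, gripper open.
Joint ranges: [-2.69, 2.69], [-0.47, 2.24], [-1.27, 1.36], [0.19, 2.51], [-1.53, 4.68], [0.08, 2.07], [-3.09, 3.09]. Speed limits (rad/s): [2.57, 2.57, 3.14, 3.14, 3.14, 3.14, 3.14].

### API

Orientations are given as a unit quaternion [w, x, y, z].
In Python, from cell import read_state, capture, get_calibration, close_job, search_frame, mark_of gives the robot as it stands.
- The arm moves only by the shell command python3 -m crank 'ROWS' [OPENING]. ROWS is JSON, a list that holds one entry, the list of rows, each a list of 6 numbers: the shift along the tool's x, y, z scaled (see below), then the turn, a rotation vector about the tool's x, y, z scaled (see below). A call has 1 to 8 rows; each row is the pose to reach, as a shift and turn from the pose commanded when the call began, along the tool's axes at that moment; what a row does not reach only later rows make up. The controller multiplies each number of a shift by 0.2 m and each number of a turn by 90 degrees. A row lasts 1/12 s, in which the tool goes at most 41.7 mm and 7.16 degrees, less where a joint would pass 70% of its speed; a pose out of reach is approached as far as the arm can. A call with a number of a shift or a turn outside -1 to 1 is refused whole. A call with a gripper value outside its range is refused whole. OPENING is the opening, from 0 (shut) to 1 (fully open), set as the call begins (- or left out, the last holds). The fingers move at their own pace and stop on an object; the grip force is fixed at half the most. Time passes only in rows, so rows that repeat a pose let the fingers close. It gives the time, the measured TCP pose, the force, the opening and the grip force at its end, in the units of the state.
- read_state(): the state, without advancing time (a new reading comes with each control period).
- capture(name): name is "scene" or "top" or "wrist"; returns (picture, depth): 400x640x3 uint8, blue, green, red; 400x640 float32, mm along the optical axis (not along the pixel's ray), 0 where there is no reading.
- get_calibration(name): a dict with "fx", "fy", "cx", "cy" (pixels), "origin" and "rotation" of the camera in the world; the wrist camera has in their place "T_tool_cam" (4x4, takes a point from camera to tool coordinates, whose origin is the TCP and whose axes are the flange's). Camera axes: x right, y down, z forward; pixel columns grow to the right and rows downward; lengths in mm; the calibration is good to about 2 mm. A picture is of the moment at which its call begins: read the wrist's pose just before it. get_calibration takes no time and is no camera call.
- close_job(): hands the job in; it is judged then, once.
Trained networks look in the newest picture that a camera, given by its name, has taken for a name from the list of things; names that differ only in an ending like _2 or _b are one class to them, and where a whole thing is asked for, a point or a joint stands for the part that bears it (a point fixed in the world has none). Each returns a list of dicts, best first, with "score" (0 to 1); they miss things now and then, are a little off and sometimes report something else, mostly with a low value. They report only what shows in the picture. A call takes as long as a camera call. They do not tell look-alikes from the thing itself.
- search_frame(camera, label): "location" ([x, y, z] in mm, in the coordinates of the camera as it stood for that picture, good to about 4 mm: the middle of the surface that is visible of it).
- mark_of(camera, label): "location" ([x, y, z] in mm, in the coordinates of the camera as it stood for that picture, good to about 4 mm: a listed point, or the origin of a listed thing).
The state is a dict: "time": time; "joints": joint angles; "joint_vel": joint speeds; "tau": joint torques, N m; "tool_pos": TCP position; "orientation": TCP orientation; "contact_force": force on the tool from outside, world axes, zero at the start; "torque": the same for the moment, N m; "gripper_width": finger opening in mm; "grasp_force": force on a finger pad.
Only numpy, scipy, OpenCV 4.12 (cv2) and the standard library are available. Lean on these libraries where they do the work, as an engineer would, in place of code of your own. Each camera call takes 0.05 s, during which the arm holds its last target. There are 200 camera calls.

## Working session

There is one attempt and no reset: what is moved stays moved. The work goes in short steps, Python scripts to look and compute and a shell command to move; the robot and the scene stay as the last step left them, time stands still between calls to the robot, and variables do not carry over. Pictures are saved under pics/ and viewed, at most 10 in all, crops included, and the job is handed in when it is done.

```bash
mkdir -p pics; ls; cat > h.py <<'E'
import numpy as np, cv2
from cell import *
from scipy.spatial.transform import Rotation as R
def q2R(q): return R.from_quat([q[1],q[2],q[3],q[0]]).as_matrix()
def campose(n,st=None):
    c=get_calibration(n)
    if 'origin' in c: return np.array(c['rotation']).reshape(3,3),np.array(c['origin']),c
    st=st or read_state(); T=np.array(c['T_tool_cam']); r=q2R(st['orientation'])
    return r@T[:3,:3], r@T[:3,3]+np.array(st['tool_pos']),c
def cloud(d,n,st=None):
    Rc,o,c=campose(n,st); v,u=np.mgrid[:d.shape[0],:d.shape[1]]
    p=np.stack([(u-c['cx'])/c['fx']*d,(v-c['cy'])/c['fy']*d,d],-1)
    return p@Rc.T+o
def px(P,n,st=None):
    Rc,o,c=campose(n,st); q=(np.array(P)-o)@Rc
    return q[...,0]/q[...,2]*c['fx']+c['cx'],q[...,1]/q[...,2]*c['fy']+c['cy']
E
python3 - <<'E'
from h import *
for n in ['scene','top']:
    st=read_state(); im,d=capture(n); cv2.imwrite(f'pics/{n}0.png',im); np.save(f'{n}0.npy',d); Rc,o,c=campose(n); print(n,o.round(),Rc[:,2].round(2))
    for l in ['tub','tub_mouth','lid','lid_grip','catch_rear','catch_front']:
        r=mark_of(n,l)
        for x in r[:4]: print(l,round(x['score'],2),(Rc@np.array(x['location'])+o).round(0),[int(a) for a in px(Rc@np.array(x['location'])+o,n)])
print(read_state())
E
```

```text
picsTraceback (most recent call last):
  File "<stdin>", line 3, in <module>
  File "h.py", line 7, in campose
    if 'origin' in c: return np.array(c['rotation']).reshape(3,3),np.array(c['origin']),c
                             ~~~~~~~~~~~~~~~~~~~~~~~~~~~~~~~^^^^^
ValueError: cannot reshape array of size 4 into shape (3,3)
```

Rotation is a quaternion.

```bash
sed -i "s/np.array(c\['rotation'\]).reshape(3,3)/q2R(c['rotation'])/" h.py
python3 - <<'E'
from h import *
for n in ['scene','top']:
    st=read_state(); im,d=capture(n); cv2.imwrite(f'pics/{n}0.png',im); np.save(f'{n}0.npy',d); Rc,o,c=campose(n); print(n,o.round(),Rc[:,2].round(2))
    for l in ['tub','tub_mouth','lid','lid_grip','catch_rear','catch_front']:
        r=mark_of(n,l)
        for x in r[:4]: print(l,round(x['score'],2),(Rc@np.array(x['location'])+o).round(0),[int(a) for a in px(Rc@np.array(x['location'])+o,n)])
print(read_state())
E
```

```text
scene [-127.  447.  945.] [ 0.58 -0.35 -0.73]
tub 0.95 [ 597. -184.   35.] [366, 179]
tub_mouth 0.85 [ 557. -173.  103.] [373, 172]
lid 0.85 [647. 232.   6.] [246, 227]
lid 0.59 [640.  10.   2.] [310, 201]
lid_grip 0.8 [649. 226.  33.] [247, 220]
lid_grip 0.59 [642.  12.  36.] [308, 193]
lid_grip 0.15 [646. 230.   4.] [247, 227]Traceback (most recent call last):
  File "<stdin>", line 5, in <module>
ValueError: it knows: bottle, green_pack, lid, lid_grip, small_pack, spatula, strip, tray, tub, tub_mouth
```

View pics/scene0.png

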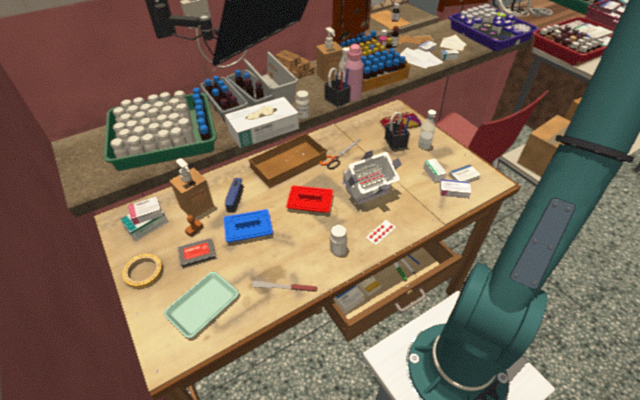

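The blue lid is at px (247,226), with the red look-alike at (310,200). The tub is at (372,178), and the bottle, strip and spatula are nearer the robot.

```bash

python3 - <<'E'
from h import *
n='top'
st=read_state(); im,d=capture(n); cv2.imwrite(f'pics/{n}0.png',im); np.save(f'{n}0.npy',d); Rc,o,c=campose(n); print(n,o.round(),Rc.round(2))
for l in ['tub','tub_mouth','lid','lid_grip','bottle']:
        r=mark_of(n,l)
        for x in r[:4]: print(l,round(x['score'],2),(Rc@np.array(x['location'])+o).round(0),[int(a) for a in px(Rc@np.array(x['location'])+o,n)])
print(read_state()); print(get_calibration('wrist'))
P=cloud(d,n)
hsv=cv2.cvtColor(im,cv2.COLOR_BGR2HSV)
m=(abs(hsv[...,0].astype(int)-110)<12)&(hsv[...,1]>150)&(d>0)&(np.hypot(P[...,0]-647,P[...,1]-230)<110)&(P[...,2]>8)
Q=P[m]; print(len(Q),Q.min(0),Q.max(0))
for lo,hi in((14,30),(40,55)):
    q=Q[(Q[:,2]>lo)&(Q[:,2]<hi)]; print(len(q),np.median(q[:,2]),cv2.minAreaRect(q[:,:2].astype(np.float32)))
E
```

```text
top [ 396.   32. 1482.] [[ 0.01 -1.    0.09]
 [-1.   -0.01 -0.02]
 [ 0.02 -0.09 -1.  ]]
tub 0.96 [ 603. -184.   40.] [373, 178]
tub_mouth 0.59 [ 560. -180.  106.] [375, 189]
tub_mouth 0.45 [ 424. -424.    6.] [447, 236]
lid 0.75 [432.  39.   3.] [300, 232]
lid 0.68 [639.   9.   1.] [311, 167]
lid 0.59 [647. 228.  -0.] [242, 164]
lid_grip 0.59 [641.  10.  36.] [311, 165]
bottle 0.76 [436.  39.   2.] [301, 230]
{'time': 0.6, 'joints': array([ 1.1164509 ,  0.59116786,  0.04836763,  1.60849249, -0.03330687,
        0.94266024, -0.03370974]), 'joint_vel': array([ 0.00012563, -0.00091811, -0.00161608, -0.00135442, -0.00227131,
        0.00029062,  0.0002151 ]), 'tau': array([-1.04956849e-03, -5.48303318e+01,  1.54481739e+00, -1.98416913e+01,
        9.25569737e-03,  1.85600809e-03, -7.37631780e-06]), 'tool_pos': array([ 256.00455005, -678.31946691,  231.32763233]), 'orientation': array([3.77663545e-05, 9.83763770e-01, 1.79468222e-01, 8.03504076e-06]), 'contact_force': array([-0.37476391, -0.37678817,  0.14919646]), 'torque': array([0.00758482, 0.0356993 , 0.02127628]), 'grasp_force': 0.0, 'gripper_width': 85.27046681755378}
{'fx': 359.05461125557514, 'fy': 359.05461125557514, 'cx': 316.28745043829366, 'cy': 199.95889317008917, 'T_tool_cam': array([[-7.80237965e-04, -9.45478464e-01, -3.25683690e-01,
         8.32000068e+01],
       [ 9.99998974e-01, -1.12883417e-03,  8.81380443e-04,
        -3.11724121e-01],
       [-1.20096911e-03, -3.25682668e-01,  9.45478375e-01,
        -1.42765903e+02],
       [ 0.00000000e+00,  0.00000000e+00,  0.00000000e+00,
         1.00000000e+00]])}
1248 [580.67612602 152.24014094  11.42023902] [707.20166935 302.55917271  55.70241132]
1089 22.65091841583262 ((644.0414428710938, 226.64675903320312), (134.79373168945312, 94.80999755859375), 71.61609649658203)
120 45.73110819583712 ((646.3095703125, 225.9658203125), (72.75453186035156, 15.710917472839355), 71.52014923095703)
```

View pics/top0.png

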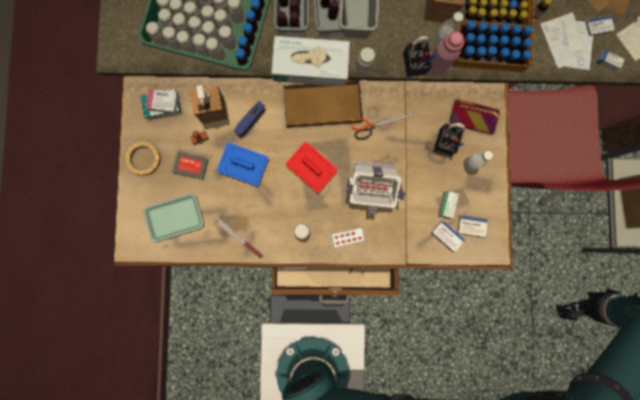

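```bash
cat >> h.py <<'E'
def plan(pos,Rt,cmd=None):
    st=read_state(); r=q2R(st['orientation']); p=np.array(st['tool_pos'])
    s=r.T@(np.array(pos)-p)/200; w=R.from_matrix(r.T@Rt).as_rotvec()/(np.pi/2)
    print('row',s.round(4).tolist(),w.round(4).tolist(),'rows needed',(np.linalg.norm(s)*200/41.7).round(1),(np.linalg.norm(w)*90/7.16).round(1))
def down(yaw): # tool z down, tool y at yaw (deg, world)
    a=np.radians(yaw); y=np.array([np.cos(a),np.sin(a),0]); z=np.array([0,0,-1.]); return np.stack([np.cross(y,z),y,z],1)
E
python3 -m crank '[[[1,-0.81,-0.11,0,0,-0.3],[1,-0.81,-0.11,0,0,-0.3],[1,-0.81,-0.11,0,0,-0.3],[1,-0.81,-0.11,0,0,-0.3],[1,-0.81,-0.11,0,0,-0.3],[1,-0.81,-0.11,0,0,-0.3],[1,-0.81,-0.11,0,0,-0.3],[1,-0.81,-0.11,0,0,-0.3]]]' 1
python3 -c "
from h import *
plan([540,-190,280],down(-15))"
```

```text
time: 1.27
tool_pos: [389.3, -452.1, 254.0]
orientation: [-0.0, 0.913, 0.408, 0.001]
contact_force: [-0.2, -0.6, -0.6]
gripper_width: 85.3
grasp_force: 0.0
row [1.4791, -0.3133, -0.1269] [0.0008, -0.0012, -0.2985] rows needed 7.3 3.8
```

```bash

python3 -m crank '[[[1,-0.21,-0.1,0,0,-0.15],[1,-0.21,-0.1,0,0,-0.15],[1,-0.21,-0.1,0,0,-0.15],[1,-0.21,-0.1,0,0,-0.15],[1,-0.21,-0.1,0,0,-0.15]]]' 
python3 -c "
from h import *
plan([540,-190,280],down(-15))"
```

```text
time: 1.68
tool_pos: [489.8, -280.7, 273.6]
orientation: [0.001, 0.862, 0.507, -0.0]
contact_force: [0.7, -0.6, -0.4]
gripper_width: 85.2
grasp_force: 0.0
row [0.5182, -0.0003, -0.0324] [0.0005, 0.0006, -0.1557] rows needed 2.5 2.0
```

```bash

python3 -m crank '[[[0.5,0,-0.03,0,0,-0.15],[0.5,0,-0.03,0,0,-0.15],[0.5,0,-0.03,0,0,-0.15],[0.5,0,-0.03,0,0,-0.15],[0.5,0,-0.03,0,0,-0.15],[0.5,0,-0.03,0,0,-0.15]]]' 
python3 - <<'E'
from h import *
n='wrist'
st=read_state(); im,d=capture(n); cv2.imwrite(f'pics/{n}1.png',im); np.savez('w1.npz',d=d,im=im,P=cloud(d,n,st)); Rc,o,c=campose(n,st)
for l in ['tub','tub_mouth']:
        for x in mark_of(n,l)[:3]: print(l,round(x['score'],2),(Rc@np.array(x['location'])+o).round(0),[int(a) for a in px(Rc@np.array(x['location'])+o,n,st)])
print(st['joints'].round(3),st['tool_pos'],abs(st['joint_vel']).max())
E
```

```text
time: 2.18
tool_pos: [536.8, -195.5, 278.9]
orientation: [0.0, 0.796, 0.605, -0.001]
contact_force: [-0.9, -1.4, 0.2]
gripper_width: 85.6
grasp_force: 0.0
tub 0.66 [ 602. -180.   33.] [371, 126]
tub_mouth 0.62 [ 561. -179.  104.] [338, 148]
[ 0.493  0.357 -0.292  1.903  0.131  0.901 -0.135] [ 536.79643446 -195.46417967  278.9372305 ] 0.011093696487614104
```

View pics/wrist1.png

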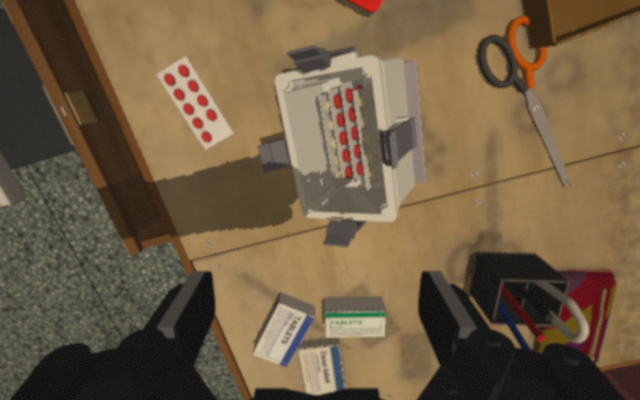

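The tub stands upright in view with its rim corners at about px (280,78), (378,60), (398,215) and (305,217). It has four grey catches and a clear mouth. I'll fit the rim.

```bash
cat >> h.py <<'E'
def tubR(h):
    a=np.radians(h); t=np.radians(30); x0=np.array([np.cos(a),np.sin(a),0]); 
    z=-np.sin(t)*x0+np.array([0,0,np.cos(t)]); x=np.cos(t)*x0+np.array([0,0,np.sin(t)])
    return np.stack([x,np.cross(z,x),z],1)
E
python3 - <<'E'
from h import *
f=np.load('w1.npz'); P,im,d=f['P'],f['im'],f['d']
hsv=cv2.cvtColor(im,cv2.COLOR_BGR2HSV); m=(d>0)&(hsv[...,1]<45)&(hsv[...,2]>150)
c=np.array([561,-179,104.]); h=-10.
for it in range(12):
    Rt=tubR(h); q=(P-c)@Rt; s=m&(abs(q[...,2])<(10 if it<3 else 4))&(abs(q[...,0])<62)&(abs(q[...,1])<82)&((abs(q[...,0])>40)|(abs(q[...,1])>58))
    k=cv2.morphologyEx(s.astype(np.uint8),cv2.MORPH_OPEN,np.ones((3,3))); 
    Q=q[k>0]; (cx,cy),(w,hh),a=r=cv2.minAreaRect(Q[:,:2].astype(np.float32))
    zm=np.median(Q[:,2]); da=(a+45)%90-45
    c=c+Rt@np.array([cx,cy,zm]); h+=da
    lim=np.percentile(Q[:,:2],[1,99],axis=0)
print(r,len(Q),zm,'c',c,'h',h); print(lim)
Q3=P[k>0]; u,sv,vt=np.linalg.svd(Q3-Q3.mean(0)); nrm=vt[2]*np.sign(vt[2][2]); print('normal',nrm,tubR(h)[:,2],np.degrees(np.arccos(nrm[2])),np.degrees(np.arctan2(-nrm[1],-nrm[0])))
ov=im.copy(); ov[k>0]=(0,255,0)
# inner opening edge too
n='wrist'
st=read_state()
for (a,b) in((50,70),(43,63)):
    C=np.array([[a,b,0],[a,-b,0],[-a,-b,0],[-a,b,0]])@tubR(h).T+c
    u,v=px(C,n,st); cv2.polylines(ov,[np.stack([u,v],-1).round().astype(int)],True,(255,0,255),1)
for X in([53,0,14],[-53,0,14],[0,73,14],[0,-73,14]):
    u,v=px(tubR(h)@np.array(X)+c,n,st); cv2.circle(ov,(int(u),int(v)),2,(0,0,255),-1)
cv2.imwrite('pics/ov1.png',cv2.resize(ov[30:270,210:470],None,fx=2.4,fy=2.4))
E
```

```text
return _methods._mean(a, axis=axis, dtype=dtype,
  ret = ret.dtype.type(ret / rcount)
Traceback (most recent call last):
IndexError: index -1 is out of bounds for axis 0 with size 0
```

```bash
python3 - <<'E'
from h import *
f=np.load('w1.npz'); P,im,d=f['P'],f['im'],f['d']
hsv=cv2.cvtColor(im,cv2.COLOR_BGR2HSV)
c=np.array([561,-179,104.]);q=(P-c)@tubR(-10)
for u,v in((286,120),(290,160),(296,200),(345,216),(378,64),(384,110),(394,200),(300,78),(350,65)):print(u,v,hsv[v,u],P[v,u].round(),q[v,u].round(1))
E
```

```text
286 120 [ 20  56 199] [ 521. -145.   80.] [-51.4  26.7   2.1]
290 160 [ 17  51 131] [ 512. -184.   70.] [-58.  -13.7  -5.6]
296 200 [ 18 123 135] [ 495. -249.    0.] [-97.8 -80.  -63.4]
345 216 [ 19  55 195] [ 551. -244.  103.] [  0.6 -65.7  -1.6]
378 64 [ 20  54 188] [ 606. -119.  128.] [41.6 66.7  3.6]
384 110 [ 19  56 183] [ 604. -154.  128.] [44.4 31.9  1.8]
394 200 [ 20  56 187] [ 596. -231.  128.] [ 49.6 -44.9  -0.9]
300 78 [ 20  55 167] [ 543. -113.   72.] [-41.1  62.3 -13.6]
350 65 [ 19  57 196] [ 587. -114.  116.] [18.2 68.3  3.7]
```

```bash
cat > fit.py <<'E'
from h import *
import sys
f=np.load(sys.argv[1]); P,im,d=f['P'],f['im'],f['d']
hsv=cv2.cvtColor(im,cv2.COLOR_BGR2HSV); m=(d>0)&(hsv[...,1]<80)&(hsv[...,2]>150)
c=np.array([561,-179,104.]); h=-10.
for it in range(15):
    Rt=tubR(h); q=(P-c)@Rt; s=m&(abs(q[...,2])<(8 if it<3 else 4))&(abs(q[...,0])<58)&(abs(q[...,1])<78)&((abs(q[...,0])>40)|(abs(q[...,1])>60))
    k=cv2.morphologyEx(s.astype(np.uint8),cv2.MORPH_OPEN,np.ones((3,3))); 
    Q=q[k>0]; (cx,cy),(w,hh),a=r=cv2.minAreaRect(Q[:,:2].astype(np.float32))
    zm=np.median(Q[:,2]); da=(a+45)%90-45
    c=c+Rt@np.array([cx,cy,zm]); h+=da*.7
    lim=np.percentile(Q[:,:2],[1,99],axis=0)
print(r,len(Q),zm,'c',c,'h',h); print(lim)
Q3=P[k>0]; u,sv,vt=np.linalg.svd(Q3-Q3.mean(0),full_matrices=False); nrm=vt[2]*np.sign(vt[2][2]); print('normal tilt',np.degrees(np.arccos(nrm[2])),'heading',np.degrees(np.arctan2(-nrm[1],-nrm[0])))
ov=im.copy(); n='wrist'
st=read_state()
for (a,b) in((50,70),(43,63)):
    C=np.array([[a,b,0],[a,-b,0],[-a,-b,0],[-a,b,0]])@tubR(h).T+c
    u,v=px(C,n,st); cv2.polylines(ov,[np.stack([u,v],-1).round().astype(int)],True,(255,0,255),1)
for X in([53,0,14],[-53,0,14],[0,73,14],[0,-73,14]):
    u,v=px(tubR(h)@np.array(X)+c,n,st); cv2.circle(ov,(int(u),int(v)),2,(0,0,255),-1)
cv2.imwrite(sys.argv[2],cv2.resize(ov[30:270,210:470],None,fx=2.4,fy=2.4))
E
python3 fit.py w1.npz pics/ov1.png
```

```text
((0.0, 0.0), (101.27793884277344, 140.67098999023438), 1.2007948498649057e-05) 3269 -1.246793466150628e-05 c [ 558.02337319 -177.38581486  103.64982321] h -5.465846660829903
[[-49.7402539  -69.03752332]
 [ 50.04187073  69.82316153]]
normal tilt 30.112431243968 heading -5.54123507050135
```

View pics/ov1.png

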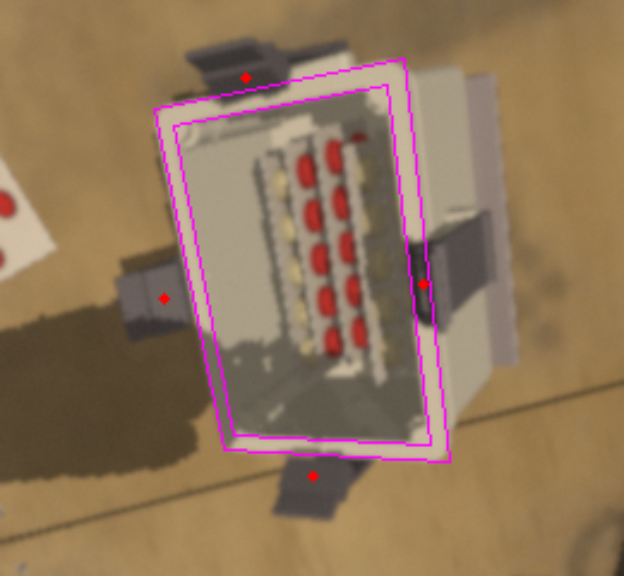

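The fit is excellent: the drawn rim lies on the image. Next, a look at the lid from above.

```bash
python3 -c "
from h import *
plan([646,226,230],down(-18.4))"
```

```text
row [2.175, -0.0383, 0.2425] [-0.0004, 0.0007, 0.0314] rows needed 10.5 0.4
```

```bash
python3 -m crank '[[[1,-0.02,0,0,0,0.015],[1,-0.02,0,0,0,0.015],[1,-0.02,0,0,0,0.015],[1,-0.02,0,0,0,0.015],[1,-0.02,0,0,0,0.015],[1,-0.02,0,0,0,0.015]]]' | head -2
python3 -m crank '[[[1,-0.02,0.15,0,0,0.015],[1,-0.02,0.15,0,0,0.015],[1,-0.02,0.15,0,0,0.015],[1,-0.02,0.15,0,0,0.015],[1,-0.02,0.15,0,0,0.015],[1,-0.02,0.15,0,0,0.015],[1,-0.02,0.15,0,0,0.015]]]'
cat > lid.py <<'E'
from h import *
n='wrist'
st=read_state(); im,d=capture(n); cv2.imwrite('pics/wrist2.png',im); P=cloud(d,n,st)
print(st['tool_pos'],abs(st['joint_vel']).max())
hsv=cv2.cvtColor(im,cv2.COLOR_BGR2HSV)
m=(abs(hsv[...,0].astype(int)-110)<14)&(hsv[...,1]>120)&(d>0)&(np.hypot(P[...,0]-646,P[...,1]-226)<110)
for lo,hi in((17,27),(41,52)):
    k=cv2.morphologyEx((m&(P[...,2]>lo)&(P[...,2]<hi)).astype(np.uint8),cv2.MORPH_OPEN,np.ones((3,3)))
    q=P[k>0]; r=cv2.minAreaRect(q[:,:2].astype(np.float32)); print(len(q),np.median(q[:,2]) if len(q) else 0,r)
E
python3 lid.py
```

```text
time: 2.83
tool_pos: [588.3, 10.5, 279.9]
time: 3.42
tool_pos: [640.1, 196.1, 248.5]
orientation: [-0.001, 0.808, 0.589, -0.0]
contact_force: [0.1, -0.8, 0.5]
gripper_width: 85.1
grasp_force: 0.0
[640.13759793 196.13394444 248.49823114] 0.05553954998466581
11938 22.363217515315085 ((644.563232421875, 227.9217987060547), (138.24647521972656, 98.94849395751953), 71.12512969970703)
1238 45.6335918984409 ((644.8472290039062, 228.80502319335938), (72.73776245117188, 15.927132606506348), 71.0118408203125)
```

```bash
python3 -c "
from h import *
plan([644.8,228.5,75],down(-18.95))"
```

```text
row [0.1755, -0.0331, 0.868] [-0.0003, 0.001, 0.0102] rows needed 4.3 0.1
```

```bash
python3 -m crank '[[[0.17,-0.033,0.4,0,0,0.01],[0.17,-0.033,0.868,0,0,0.01],[0.17,-0.033,0.868,0,0,0.01],[0.17,-0.033,0.868,0,0,0.01],[0.17,-0.033,0.868,0,0,0.01],[0.17,-0.033,0.868,0,0,0.01],[0.17,-0.033,0.868,0,0,0.01]]]'
python3 -c "
from h import *
plan([644.8,228.5,25],down(-18.95))"
```

```text
time: 4.05
tool_pos: [645.5, 226.7, 76.5]
orientation: [0.001, 0.814, 0.58, -0.0]
contact_force: [0.2, -0.6, 0.5]
gripper_width: 85.7
grasp_force: 0.0
row [0.0075, -0.0062, 0.2573] [0.0005, 0.0005, -0.0012] rows needed 1.2 0.0
```

```bash
python3 -m crank '[[[0.008,-0.006,0.15,0,0,0],[0.008,-0.006,0.25,0,0,0],[0.008,-0.006,0.25,0,0,0],[0.008,-0.006,0.25,0,0,0],[0.008,-0.006,0.25,0,0,0]]]'
python3 -m crank '[[[0,0,0,0,0,0],[0,0,0,0,0,0],[0,0,0,0,0,0],[0,0,0,0,0,0],[0,0,0,0,0,0],[0,0,0,0,0,0],[0,0,0,0,0,0],[0,0,0,0,0,0]]]' 0
```

```text
time: 4.47
tool_pos: [646.2, 230.7, 28.8]
orientation: [0.001, 0.814, 0.581, 0.002]
contact_force: [-0.4, -0.4, -0.3]
gripper_width: 85.7
grasp_force: 0.0
time: 5.13
tool_pos: [644.1, 230.6, 26.1]
orientation: [0.0, 0.814, 0.581, 0.0]
contact_force: [-0.7, -0.8, 3.5]
gripper_width: 14.7
grasp_force: 60.5
```

```bash
python3 -m crank '[[[0,0,-0.1,0,0,0],[0,0,-0.3,0,0,0],[0,0,-0.5,0,0,0],[0,0,-0.7,0,0,0],[0,0,-0.9,0,0,0],[0,0,-1,0,0,0],[0,0,-1,0,0,0],[0,0,-1,0,0,0]]]'
cat > held.py <<'E'
from h import *
n='wrist'
st=read_state(); im,d=capture(n); cv2.imwrite('pics/wrist3.png',im); c=get_calibration(n); T=np.array(c['T_tool_cam'])
v,u=np.mgrid[:400,:640]; p=np.stack([(u-c['cx'])/c['fx']*d,(v-c['cy'])/c['fy']*d,d],-1)@T[:3,:3].T+T[:3,3]
hsv=cv2.cvtColor(im,cv2.COLOR_BGR2HSV)
m=(abs(hsv[...,0].astype(int)-110)<14)&(hsv[...,1]>120)&(d>0)&(np.linalg.norm(p,axis=-1)<110)
print(m.sum(),np.percentile(p[m],[1,50,99],axis=0).round(1))
z=p[m][:,2]; hist,e=np.histogram(z,np.arange(-30,30,2)); print(list(zip(e,hist)))
np.savez('held.npz',p=p,m=m)
k=m&(p[...,2]>-3)&(p[...,2]<12); k=cv2.morphologyEx(k.astype(np.uint8),cv2.MORPH_OPEN,np.ones((3,3)))
q=p[k>0]; g=np.median(q[:,2]); 
A=np.c_[q[:,:2],np.ones(len(q))]; w=np.ones(len(q),bool)
for i in range(5): co=np.linalg.lstsq(A[w],q[w,2],rcond=None)[0]; w=abs(A@co-q[:,2])<2
print('plane',co.round(4),w.sum(),cv2.minAreaRect(q[w][:,:2].astype(np.float32)))
E
python3 held.py
```

```text
time: 5.8
tool_pos: [644.2, 230.8, 226.7]
orientation: [0.0, 0.814, 0.581, 0.001]
contact_force: [-0.7, -0.0, -2.3]
gripper_width: 14.8
grasp_force: 60.0
44422 [[-63.3 -49.4 -21.2]
 [ 30.   -0.8   3.6]
 [ 67.7  47.7   5.3]]
[(np.int64(-30), np.int64(8)), (np.int64(-28), np.int64(12)), (np.int64(-26), np.int64(20)), (np.int64(-24), np.int64(30)), (np.int64(-22), np.int64(1931)), (np.int64(-20), np.int64(3497)), (np.int64(-18), np.int64(512)), (np.int64(-16), np.int64(122)), (np.int64(-14), np.int64(77)), (np.int64(-12), np.int64(78)), (np.int64(-10), np.int64(74)), (np.int64(-8), np.int64(89)), (np.int64(-6), np.int64(66)), (np.int64(-4), np.int64(62)), (np.int64(-2), np.int64(48)), (np.int64(0), np.int64(4128)), (np.int64(2), np.int64(18761)), (np.int64(4), np.int64(14556)), (np.int64(6), np.int64(25)), (np.int64(8), np.int64(9)), (np.int64(10), np.int64(0)), (np.int64(12), np.int64(0)), (np.int64(14), np.int64(0)), (np.int64(16), np.int64(0)), (np.int64(18), np.int64(0)), (np.int64(20), np.int64(0)), (np.int64(22), np.int64(0)), (np.int64(24), np.int64(0)), (np.int64(26), np.int64(0))]
plane [-1.6000e-03  0.0000e+00  3.7735e+00] 34567 ((-1.274505615234375, -0.9814376831054688), (140.51165771484375, 100.22583770751953), 0.520159125328064)
```

View pics/wrist3.png

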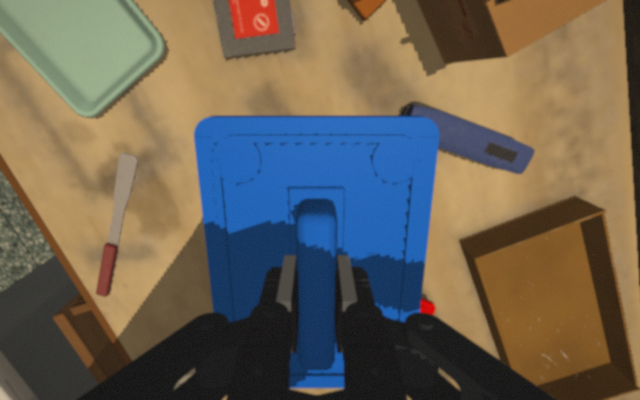

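Lid held square, centred about (-1.3,-1.0) in tool axes, with the plate top 3.8 mm ahead of the TCP (image: lid corners at px (200,120) to (438,120)). On to the tub.

```bash
cat >> h.py <<'E'
M=np.array([558.0,-177.4,103.6]); H=-5.5; OFF=(0.9,1.3)
def tub(proud,dx=0,dy=0,dyaw=-0.5):
    t=tubR(H); Rt=np.stack([t[:,1],t[:,0],-t[:,2]],1)@R.from_euler('z',dyaw,degrees=True).as_matrix()
    plan(M+t@np.array([OFF[0]+dx,OFF[1]+dy,9.8+proud]),Rt)
E
python3 -m crank '[[[-1,0.05,-0.1,0.1,0,-0.05],[-1,0.05,-0.1,0.1,0,-0.05],[-1,0.05,-0.1,0.1,0,-0.05],[-1,0.05,-0.1,0.1,0,-0.05],[-1,0.05,-0.1,0.1,0,-0.05],[-1,0.05,-0.1,0.1,0,-0.05]]]'
python3 -c "
from h import *
tub(110)"
```

```text
time: 6.35
tool_pos: [585.2, 26.5, 242.6]
orientation: [-0.063, 0.791, 0.606, -0.051]
contact_force: [0.3, -2.0, -1.5]
gripper_width: 14.5
grasp_force: 60.0
row [-1.0621, -0.1266, 0.2019] [-0.4361, 0.0205, -0.1121] rows needed 5.2 5.7
```

```bash
python3 -m crank '[[[-1,-0.13,0.1,-0.436,0.02,-0.112],[-1,-0.13,0.1,-0.436,0.02,-0.112],[-1,-0.13,0.1,-0.436,0.02,-0.112],[-1,-0.13,0.1,-0.436,0.02,-0.112],[-1,-0.13,0.1,-0.436,0.02,-0.112],[-1,-0.13,0.1,-0.436,0.02,-0.112],[-1,-0.13,0.1,-0.436,0.02,-0.112],[-1,-0.13,0.1,-0.436,0.02,-0.112]]]'
python3 -c "
from h import *
tub(50)"
```

```text
time: 7.02
tool_pos: [507.1, -156.5, 225.1]
orientation: [0.179, 0.721, 0.652, 0.152]
contact_force: [0.5, 0.6, -1.0]
gripper_width: 14.8
grasp_force: 60.0
row [-0.0674, -0.0533, 0.3631] [-0.0316, 0.0099, -0.0061] rows needed 1.8 0.4
```

```bash
python3 -m crank '[[[-0.067,-0.053,0.1,-0.032,0.01,-0.006],[-0.067,-0.053,0.25,-0.032,0.01,-0.006],[-0.067,-0.053,0.36,-0.032,0.01,-0.006],[-0.067,-0.053,0.36,-0.032,0.01,-0.006],[-0.067,-0.053,0.36,-0.032,0.01,-0.006],[-0.067,-0.053,0.36,-0.032,0.01,-0.006]]]'
python3 -c "
from h import *
tub(22)
print(read_state()['joints'])"
```

```text
time: 7.52
tool_pos: [520.0, -173.8, 163.5]
orientation: [0.187, 0.714, 0.657, 0.156]
contact_force: [0.1, -0.9, -1.6]
gripper_width: 15.0
grasp_force: 60.1
row [0.0095, 0.0261, 0.1949] [-0.0201, 0.0106, 0.0058] rows needed 0.9 0.3
[ 0.84310831  0.47652596 -0.72541395  2.36463582  1.94564571  0.27030447
 -1.72152235]
```

```bash
python3 -m crank '[[[0,0,0,0,0,0],[0,0,0,0,0,0],[0,0,0,0,0,0]]]' | head -3
python3 -c "
from h import *
tub(22)
s=read_state();print(s['joints'],abs(s['joint_vel']).max())"
```

```text
time: 7.77
tool_pos: [520.1, -174.1, 164.4]
orientation: [0.187, 0.714, 0.656, 0.156]
row [0.0113, 0.0238, 0.1986] [-0.0208, 0.0109, 0.0051] rows needed 1.0 0.3
[ 0.84289636  0.47410198 -0.7243967   2.36307831  1.93193524  0.26780066
 -1.70931511] 0.028741786497120468
```

```bash
python3 -m crank '[[[0.01,0.024,0,-0.021,0.011,0.005],[0.01,0.024,0,-0.021,0.011,0.005],[0.01,0.024,0.05,-0.021,0.011,0.005],[0.01,0.024,0.1,-0.021,0.011,0.005],[0.01,0.024,0.1,-0.021,0.011,0.005],[0.01,0.024,0.1,-0.021,0.011,0.005],[0.01,0.024,0.1,-0.021,0.011,0.005]]]'
python3 -c "
from h import *
tub(18)
s=read_state();print(s['joints'],abs(s['joint_vel']).max())"
```

```text
time: 8.35
tool_pos: [534.9, -174.0, 150.5]
orientation: [0.194, 0.711, 0.653, 0.173]
contact_force: [-0.3, -0.5, -1.3]
gripper_width: 14.6
grasp_force: 60.0
row [0.0009, -0.0119, 0.1223] [0.002, 0.001, 0.0013] rows needed 0.6 0.0
[ 0.90996367  0.55692197 -0.82414745  2.3612027   2.06874817  0.35284326
 -1.81731607] 0.012110709491583903
```

```bash
python3 -m crank '[[[0,-0.012,0.04,0.002,0.001,0.001],[0,-0.012,0.08,0.002,0.001,0.001],[0,-0.012,0.12,0.002,0.001,0.001],[0,-0.012,0.12,0.002,0.001,0.001],[0,-0.012,0.12,0.002,0.001,0.001],[0,-0.012,0.12,0.002,0.001,0.001]]]'
python3 -c "
from h import *
tub(13)"
```

```text
time: 8.85
tool_pos: [545.0, -175.0, 127.6]
orientation: [0.192, 0.712, 0.653, 0.174]
contact_force: [-0.0, 0.5, -1.5]
gripper_width: 14.4
grasp_force: 60.0
row [0.0006, 0.0015, 0.0231] [-0.0001, -0.0008, -0.0004] rows needed 0.1 0.0
```

```bash
python3 -m crank '[[[0,0.0015,0.015,0,-0.001,0],[0,0.0015,0.03,0,-0.001,0],[0,0.0015,0.04,0,-0.001,0],[0,0.0015,0.04,0,-0.001,0]]]'
python3 -c "
from h import *
tub(0);s=read_state(); print((tubR(H).T@s['contact_force']).round(1), (tubR(H).T@s['torque']).round(2))"
```

```text
time: 9.18
tool_pos: [548.9, -175.1, 121.2]
orientation: [0.193, 0.712, 0.653, 0.173]
contact_force: [-2.2, 0.7, 2.5]
gripper_width: 14.8
grasp_force: 60.6
row [-0.0006, 0.0005, 0.0503] [0.0001, 0.0003, 0.0002] rows needed 0.2 0.0
[-0.7  0.5  3.3] [ 0.03  0.76 -0.  ]
```

Catches just being met, well centred. Press on.

```bash
python3 -m crank '[[[0,0,0.015,0,0,0],[0,0,0.03,0,0,0],[0,0,0.04,0,0,0],[0,0,0.05,0,0,0],[0,0,0.05,0,0,0],[0,0,0.05,0,0,0]]]'
python3 -c "
from h import *
tub(0);s=read_state(); print((tubR(H).T@s['contact_force']).round(1), (tubR(H).T@s['torque']).round(2))"
```

```text
time: 9.68
tool_pos: [554.0, -176.0, 112.6]
orientation: [0.193, 0.712, 0.652, 0.173]
contact_force: [-4.0, 0.1, 4.0]
gripper_width: 14.7
grasp_force: 61.0
row [0.0015, -0.0002, 0.0002] [0.0002, 0.0007, 0.0] rows needed 0.0 0.0
[-1.4 -0.3  5.4] [ 0.06  0.78 -0.04]
```

```bash
python3 -m crank '[[[0,0,0.005,0,0,0],[0,0,0.01,0,0,0],[0,0,0.015,0,0,0],[0,0,0.015,0,0,0]]]'
cat > f.py <<'E'
from h import *
tub(0);s=read_state(); print((tubR(H).T@s['contact_force']).round(1), (tubR(H).T@s['torque']).round(2))
E
python3 f.py; sed 's/wrist3/wrist4/' held.py > held2.py; python3 held2.py | tail -1
```

```text
time: 10.02
tool_pos: [554.1, -176.0, 112.5]
orientation: [0.195, 0.711, 0.653, 0.172]
contact_force: [-22.9, -0.8, 38.5]
gripper_width: 14.8
grasp_force: 66.4
row [0.0016, -0.0002, -0.0004] [0.0018, 0.003, 0.0016] rows needed 0.0 0.0
[-0.5 -3.  44.7] [-0.47  0.73 -0.18]
plane [-7.5000e-03  1.8000e-03  3.0509e+00] 34018 ((-1.4747848510742188, -0.7163619995117188), (140.57301330566406, 100.55028533935547), 0.27515581250190735)
```

View pics/wrist4.png

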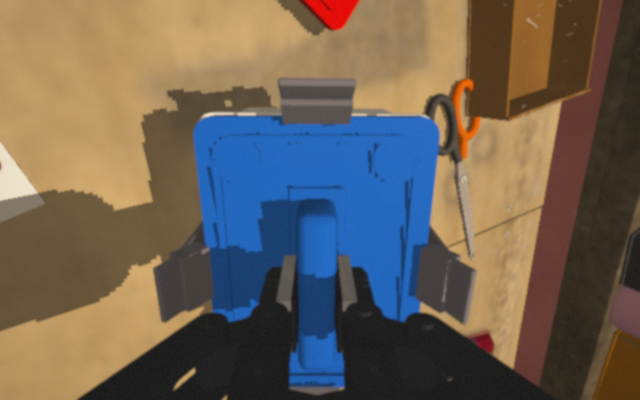

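Fully seated: 45 N against a hard stop, and the catches visible at px (317,100), (185,280) and (445,285) lie over the edge. I'll open only part way so the fingers stay clear of the front and rear catches, then back out.

```bash
python3 -m crank '[[[0,0,-0.015,0,0,0],[0,0,-0.015,0,0,0]]]' | tail -3
python3 -m crank '[[[0,0,0,0,0,0],[0,0,0,0,0,0],[0,0,0,0,0,0],[0,0,0,0,0,0]]]' 0.4
python3 -m crank '[[[0,0,-0.05,0,0,0],[0,0,-0.15,0,0,0],[0,0,-0.3,0,0,0],[0,0,-0.5,0,0,0],[0,0,-0.5,0,0,0],[0,0,-0.5,0,0,0],[0,0,-0.5,0,0,0]]]'
sed -e "s/c=np.array.*561.*/c=np.array([558.,-177.4,103.6])+tubR(-5.5)[:,2]*6/" fit.py >/dev/null
cat > chk.py <<'E'
from h import *
n='wrist'
st=read_state(); im,d=capture(n); cv2.imwrite('pics/wrist5.png',im); P=cloud(d,n,st); q=(P-M)@tubR(H)
hsv=cv2.cvtColor(im,cv2.COLOR_BGR2HSV)
m=(abs(hsv[...,0].astype(int)-110)<14)&(hsv[...,1]>120)&(d>0)&(abs(q[...,0])<60)&(abs(q[...,1])<80)&(abs(q[...,2]-6)<9)
k=cv2.morphologyEx(m.astype(np.uint8),cv2.MORPH_OPEN,np.ones((3,3))); Q=q[k>0]
A=np.c_[Q[:,:2],np.ones(len(Q))]; w=np.ones(len(Q),bool)
for i in range(5): co=np.linalg.lstsq(A[w],Q[w,2],rcond=None)[0]; w=abs(A@co-Q[:,2])<2
print('plate top, home z=6:',co.round(4),w.sum(),cv2.minAreaRect(Q[w][:,:2].astype(np.float32)))
E
python3 chk.py
```

```text
contact_force: [-0.5, -0.6, -1.2]
gripper_width: 14.9
grasp_force: 60.4
time: 10.57
tool_pos: [554.9, -176.3, 112.4]
orientation: [0.193, 0.712, 0.652, 0.173]
contact_force: [0.2, -0.4, 0.3]
gripper_width: 34.2
grasp_force: 0.0
time: 11.15
tool_pos: [504.9, -171.5, 199.7]
orientation: [0.194, 0.712, 0.652, 0.173]
contact_force: [-0.3, 0.4, 0.0]
gripper_width: 34.1
grasp_force: 0.0
plate top, home z=6: [7.0000e-04 1.3000e-03 6.6485e+00] 18973 ((0.2804527282714844, -0.4615631103515625), (100.0860595703125, 139.56002807617188), 0.5409449338912964)
```

View pics/wrist5.png

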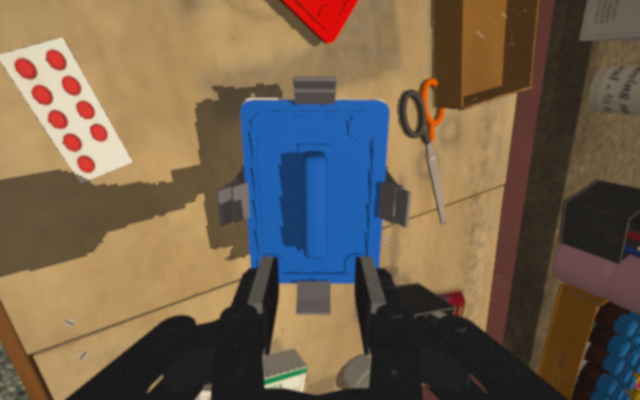

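The lid lies at 6.6 mm (home is 6), parallel within 0.1° and centred within 0.5 mm. All four catches are at its edges, at px (315,90), (235,200), (393,202) and (313,297).

```bash
python3 -c "
from cell import *
print(close_job())"
```

```text
the job is handed in; nothing more can be done
None
```

The blue lid is pressed fully home on the white tub and released: the last camera check had it parallel to the rim, centred within 0.5 mm, with all four catches at its edge. The job was handed in at about 11 s of the 45 s, and no verdict came back.

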